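Snap the cover onto the kitchen control box

ROBOT

A 6-joint arm with a two-finger parallel gripper is mounted at the origin on the work surface; the furniture and walls round the work are solid. World frame = base frame: x ahead of the robot, y to its left, z up, the work surface at z = 0. Lengths are in m, angles in degrees, forces in N, time in s.
With the tool pointing down it reaches from about 0.25 to 0.725 m from the base axis. Payload 9.7 kg.
Tool frame: the origin (TCP) lies midway between the tips of the shut fingers; the grasp point (between the pads) lies 19 mm behind it; x points along the fingers, y is the direction in which the jaws open and shut, and the axes are right-handed (so a half turn about x gives the same grasp; the last joint's range is limited). The gripper opens to 85 mm and grips with 20 to 120 N. Pads are 22 mm wide; open, the fingers measure 114 mm over their backs; the gripper's body (76 mm by 85 mm) begins 54 mm behind the grasp point. The pads swing forward as they close: fully open they stand 13 mm farther back than shut.
Start: joints at [64.859, 4.979, 10.078, 95.1, 0, 90], TCP at [0.234, 0.498, 0.231] pointing down, gripper open.
Joint ranges: [-179.16, 179.16], [-48.56, 103.87], [-65.8, 70.77], [-126.05, 130.52], [-82.76, 87.17], [-180, 180]. Speed limits (degrees/s): [127.2, 127.2, 147.25, 180, 180, 180].

INTERFACE

Orientations are given as [roll, pitch, yaw] about the fixed x, y, z axes, in that order (R = Rz(yaw) Ry(pitch) Rx(roll)).
In Python, from workcell import bot, cams gives the robot as it stands.
- The arm moves only by the tool apply_moves, never from a script. Its argument "commands" is a list of rows, each a list of 5 numbers: the shift along the tool's x, y, z in m, then the turn about the tool's x in rad, then the opening, from -1 (shut) to 1 (fully open). In form: [[tx, ty, tz, roll, hand], ...]. A call has 1 to 12 rows; each row is the pose to reach, as a shift and turn from the pose measured when the call began, along the tool's axes at that moment; what a row does not reach only later rows make up. A row lasts 1/10 s, in which the tool goes at most 50 mm and 8.59 degrees, less where a joint would pass 70% of its speed; a pose out of reach is approached as far as the arm can. A call with a gripper value outside its range is refused whole. The fingers move at their own pace and stop on an object; "newtons" is the grip in N (left out, the last holds). Time passes only in rows, so rows that repeat a pose let the fingers close. It gives the time, the measured TCP pose, the force and the opening at its end, in the units of the state.
- bot.get_obs(): the state, without advancing time (a new reading comes with each control period).
- cams.camera(name): name is "side" or "top"; returns a dict with "frame" (400x640x3 uint8, blue, green, red), "depth" (400x640 float32, m along the optical axis (not along the pixel's ray), 0 where there is no reading), "camera_matrix" (3x3 intrinsics, pixels), "R" (3x3) and "t" (3): a world point X has camera coordinates R X + t. Camera axes: x right, y down, z forward; pixel columns grow to the right and rows downward; lengths in m; the calibration is good to about 2 mm. A picture is of the moment at which its call begins.
- bot.job_done(): hands the job in, once; it reports no verdict.
Trained networks look in the newest picture that a camera, given by its name, has taken for a name from the list of things; names that differ only in an ending like _2 or _b are one class to them, and where a whole thing is asked for, a point or a joint stands for the part that bears it (a point fixed in the world has none). Each returns a list of dicts, best first, with "confidence" (0 to 1); they miss things now and then, are a little off and sometimes report something else, mostly with a low value. They report only what shows in the picture. A call takes as long as a camera call.
- cams.spot_in(name, camera): "rect" ([left, top, right, bottom] in pixels, round what is visible of it).
The state is a dict: "time": time; "q": joint angles; "qd": joint speeds; "joint_efforts": joint torques, N m; "ee_pos": TCP position; "tcp_rot": TCP orientation; "wrist_force": force on the tool from outside, world axes, zero at the start; "torque": the same for the moment, N m; "opening": finger opening in m.
Only numpy, scipy, OpenCV 4.12 (cv2) and the standard library are available. Lean on these libraries where they do the work, as an engineer would, in place of code of your own. Each camera call takes 0.05 s, during which the arm holds its last target. There are 200 camera calls.

TASK

The open control box on the table needs its metal cover back. Lift the cover by its handle, lay it with its four corner holes over the four pronged posts and let go. Then press it home with the fingertips, slowly and gently (under 35 N), best in the middle of one end and then of the other, never tipping it steeply, until all four posts have snapped through and it lies level and fully down. Leave the dish, screwdriver and tape roll alone.

Things in the scene. Friction and masses are not known exactly. Their poses are not given: they have to be found in the camera images.
- control_box: open grey plastic box, 200 mm long (its x) by 140 mm wide (its y), fixed to the table; walls 5 mm, rim at z = 42 mm. Origin: at its centre in plan, 2 to 20 mm above the table (the foot is sunk), z up. Four white pronged posts stand in its corners at x = +-80, y = +-50 mm; the cover finally lies on their shoulders at z = 45 mm (give 1 mm), just clear of the rim
- post0 (a point): post at x = +80, y = +50 mm of the box (all four are alike): centre of its round shoulder, z = 45 mm. On it a springy black washer 3 mm thick; through it a straight 12 mm core with a flat top 17.5 mm over the shoulder, flanked by two sprung prongs that slope out along the box's y like an arrowhead, narrow at the top, widest (20 mm over both) 6 mm above the shoulder
- post2 (a point): the like post at x = -80, y = -50 mm. A cover laid over the posts stops on the prongs 10 mm above the shoulders (17.5 mm if its holes miss them). Pressed slowly with 10 to 15 N in the middle of an end, it passes the prongs and squeezes the washers until the prongs spring out over it; there it stands hard. Over 35 N breaks the plastic; a quick push overshoots that at the hard stop
- cover: bare aluminium plate 190 x 130 x 4 mm (x, y, z), 0.24 to 0.39 kg, with a square 15 mm hole at x = +-80, y = +-50 mm, a black handle in the middle, and in the middle of each end, at x = +-80, y = 0, a flat round rubber pad 20 mm across, top at z = 5.5 mm, to press on. It may go on either way round. Origin: centre of its underside, z up; it starts flat on the table
- cover_handle (a point): centre of the handle's bar, 28 mm above the cover's underside: bar 80 mm long (cover x), 14 mm thick (cover y), 16 mm high (z 20 to 36 mm), on two feet 64 mm apart; grip it across y
- small_dish: white oblong dish 112 x 128 x 38 mm, bystander; origin under its centre
- screwdriver: slot screwdriver 188 mm long (y), bystander; origin under its centre
- masking_tape: roll of tape, 73 mm across, 22 mm high, bystander; origin under its centre

How it is judged (in metres and radians):
On the way:
1. the cover lies released on the prongs with its four holes over the four posts, not yet snapped (horizontal distance between cover and control_box below 0.006 m and angle between the x axis of cover and the x axis of control_box, either way round below 0.06 rad and z of cover in the frame of control_box between 0.048 and 0.059 m and contact force between the fingers and cover below 0.5 N), for 0.2 s.
At the end, for the whole second after the job is handed in: The cover is snapped down on all four posts: underside under 47 mm above the box's origin, level with the box within 0.01 rad, within 4 mm of its centre and 0.04 rad of its direction, at rest and let go (z of cover in the frame of control_box below 0.047 m and angle between the z axis of cover and the z axis of control_box, either way round below 0.01 rad and horizontal distance between cover and control_box below 0.004 m and angle between the x axis of cover and the x axis of control_box, either way round below 0.04 rad and linear speed of cover below 0.01 m/s); the robot touches nothing.
It fails at once if the cover is forced: the fingers press on it with more than 35 N while pushing it down on the posts (contact force between the fingers and cover above 35 N and horizontal distance between cover and control_box below 0.02 m and z of cover in the frame of control_box below 0.0512 m).
It fails at once if the cover leans more than about 5 degrees while it is over the box's posts (horizontal distance between cover and control_box below 0.02 m and z of cover in the frame of control_box below 0.058 m and angle between cover's own z axis and vertical above 0.09 rad).
It fails at once if a bystander is moved more than 15 mm (distance of any of small_dish, screwdriver, masking_tape from where it was at the start of the episode above 0.015 m).
It also fails if it takes over 58 s, if anything falls off the work surface, if the arm or the gripper's body presses on something with over 40 N, if the wrist force passes 120 N, or if a joint passes its speed limit or range.

## Working session

There is one attempt and no reset: what is moved stays moved. The work goes in short steps, Python scripts to look and compute and a tool call to move; the robot and the scene stay as the last step left them, time stands still between calls to the robot, and variables do not carry over. Pictures are saved under pics/ and viewed, about 8 in all and at most 12, crops included, and the job is handed in when it is done.

Besides the shell and the picture viewer there is one more tool, called after "Request:" by a JSON object that holds its "fn" and its "kwargs". apply_moves: Moves the arm, as the interface text tells. Its arguments: {"type":"object","properties":{"commands":{"type":"array"},"newtons":{"type":"number"}},"required":["commands"]}

```bash
ls; mkdir -p pics; python3 - <<'E'
from workcell import bot, cams
import cv2,numpy as np
o=bot.get_obs();print({k:np.round(v,3) for k,v in o.items()})
for n in("top","side"):
    d=cams.camera(n);cv2.imwrite(f"pics/{n}0.png",d["frame"]);np.savez(f"{n}0.npz",**d)
    print(n,d["camera_matrix"],d["R"].round(4),d["t"])
    for k in["control_box","cover","cover_handle","post0","post2","small_dish","screwdriver","masking_tape"]:
        print(k,[(np.round(r["rect"]),round(r["confidence"],2)) for r in cams.spot_in(k,n)[:3]])
E
```

```text
pics
{'time': np.float64(0.0), 'q': array([ 6.4858e+01,  5.0130e+00,  1.0033e+01,  9.5098e+01, -2.0000e-03,
        9.0001e+01]), 'qd': array([ 0.06 ,  0.012, -0.115,  0.116, -0.029, -0.031]), 'joint_efforts': array([-3.0000e-03, -5.2039e+01,  4.6480e+01,  1.6000e-02, -0.0000e+00,
        0.0000e+00]), 'ee_pos': array([0.234, 0.498, 0.231]), 'tcp_rot': array([ -88.309,   89.923, -113.452]), 'wrist_force': array([-0.392,  0.021,  0.308]), 'torque': array([-0.022, -0.025,  0.024]), 'opening': np.float64(0.085)}
top [[381.85667441   0.         315.09725845]
 [  0.         381.85667441 205.0954423 ]
 [  0.           0.           1.        ]] [[ 5.300e-03 -1.000e+00 -4.000e-04]
 [-9.902e-01 -5.200e-03 -1.396e-01]
 [ 1.396e-01  1.100e-03 -9.902e-01]] [0.18244236 0.41115171 1.23334781]
control_box [(array([254., 169., 320., 224.]), 0.95)]
cover [(array([361., 167., 420., 217.]), 0.77)]
cover_handle []
post0 [(array([256., 168., 320., 223.]), 0.64)]
post2 [(array([256., 168., 320., 223.]), 0.64)]
small_dish [(array([197., 160., 241., 198.]), 0.85)]
screwdriver [(array([361., 167., 422., 216.
[... 235 characters left out ...]
]
 [  0.           0.           1.        ]] [[-0.9997 -0.0175  0.0147]
 [-0.0213  0.4878 -0.8727]
 [ 0.0081 -0.8728 -0.4881]] [ 0.42638179 -0.00870078  1.42334109]
control_box [(array([277., 202., 347., 268.]), 0.62), (array([334., 278., 354., 341.]), 0.39)]
cover [(array([283., 165., 332., 197.]), 0.89)]
cover_handle [(array([282., 164., 335., 197.]), 0.88)]
post0 [(array([278., 202., 341., 267.]), 0.7)]
post2 [(array([278., 202., 341., 267.]), 0.7)]
small_dish [(array([252., 270., 314., 324.]), 0.56)]
screwdriver [(array([339., 279., 353., 342.]), 0.73), (array([287., 165., 331., 199.]), 0.63), (array([275., 200., 346., 270.]), 0.26)]
masking_tape [(array([359., 222., 387., 252.]), 0.64)]
```

```bash
python3 - <<'E'
import cv2,numpy as np
t=cv2.imread("pics/top0.png")[140:270,170:450];s=cv2.imread("pics/side0.png")[140:360,220:420]
a=cv2.resize(t,None,fx=2.8,fy=2.8,interpolation=2)
cv2.imwrite("pics/c_top.png",a)
cv2.imwrite("pics/c_side.png",cv2.resize(s,None,fx=2.7,fy=2.7,interpolation=2))
E
```

```text
(no output)
```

View pics/c_top.png

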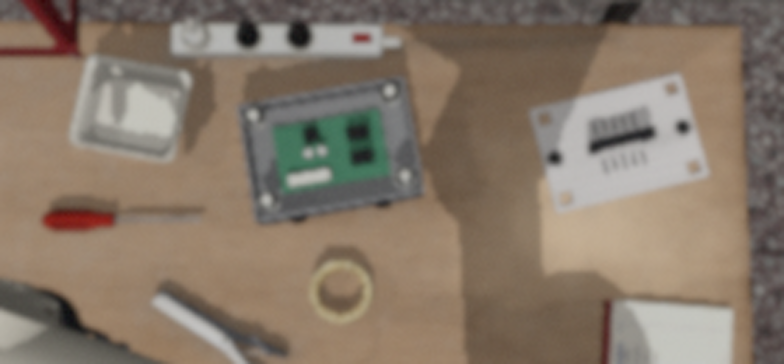

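View pics/c_side.png

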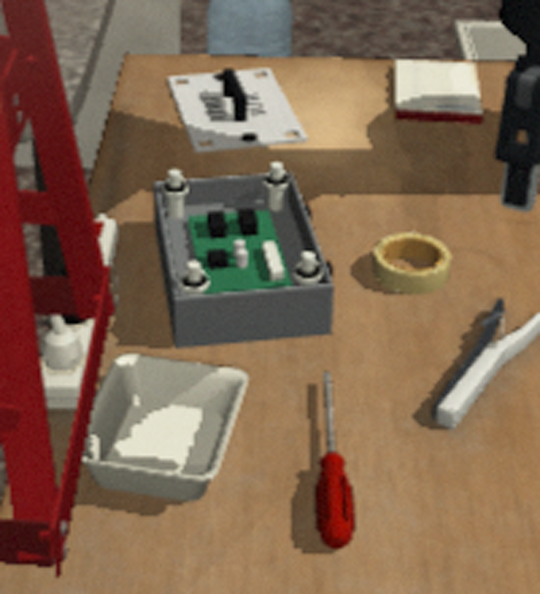

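```bash
cat > h.py <<'E'
import cv2,numpy as np
from scipy.optimize import least_squares
def load(n,s="0"): return dict(np.load(f"{n}{s}.npz"))
def proj(d,X):
    c=np.asarray(X)@d["R"].T+d["t"]; p=c@d["camera_matrix"].T; return p[:,:2]/p[:,2:]
def ray(d,px,z):
    px=np.atleast_2d(px); r=np.c_[px,np.ones(len(px))]@np.linalg.inv(d["camera_matrix"]).T@d["R"]
    o=-d["R"].T@d["t"]; return o+r*((z-o[2])/r[:,2])[:,None]
def pts(d): # all world points by depth
    h,w=d["depth"].shape; u,v=np.meshgrid(np.arange(w),np.arange(h)); Z=d["depth"]
    c=np.stack([u*Z,v*Z,Z],-1)@np.linalg.inv(d["camera_matrix"]).T
    return (c-d["t"])@d["R"]
def blob(w,px,r,thr=.5):
    # weighted centroid of bright bits of map w round px
    for _ in range(4):
        x,y=np.round(px).astype(int); q=w[y-r:y+r+1,x-r:x+r+1].astype(float)
        lo,hi=np.median(q),q.max(); q=np.clip(q-(lo+.3*(hi-lo)),0,None)
        Y,X=np.mgrid[-r:r+1,-r:r+1]; px=np.array([x+(q*X).sum()/q.sum(),y+(q*Y).sum()/q.sum()])
    return px
L=np.array([[80,50],[80,-50],[-80,-50],[-80,50]])/1000
def fit2(P): # rigid fit of L (2D) to points, centre,yaw,resid
    P=P[:,:2];best=None
    for k in range(4):
        Q=np.roll(P,k,0); c=Q.mean(0); H=L.T@(Q-c); a=np.arctan2(H[0,1]-H[1,0],H[0,0]+H[1,1])
        R=np.array([[np.cos(a),-np.sin(a)],[np.sin(a),np.cos(a)]]); e=Q-c-L@R.T
        if best is None or (e**2).sum()<(best[2]**2).sum(): best=(c,np.degrees(a),e)
    return best
E
python3 - <<'E'
from h import *
top,side=load("top"),load("side")
W=pts(top)
print("cam pos",-top["R"].T@top["t"],-side["R"].T@side["t"])
tc=lambda a:np.array(a)/2.8+[170,140]-.3
sc=lambda a:np.array(a)/2.7+[220,140]-.3
post=tc([(253,116),(267,200),(405,175),(390,91)])[::-1]
hole=tc([(545,118),(565,198),(693,166),(671,88)])[::-1]
ps=sc([(175,176),(277,170),(308,259),(194,270)])
g=lambda d:cv2.cvtColor(d["frame"],cv2.COLOR_BGR2GRAY)
sat=lambda d:cv2.cvtColor(d["frame"],cv2.COLOR_BGR2HSV)[...,1]
pt=np.array([blob(g(top),p,4) for p in post]); ht=np.array([blob(sat(top),p,4) for p in hole])
pS=np.array([blob(g(side),p,4) for p in ps])
print("post px",pt.round(1).tolist(),"hole px",ht.round(1).tolist(),"side posts",pS.round(1).tolist())
for n,d,P in(("top",top,pt),("side",side,pS)):
  for z in(.065,.075,.085): c,a,e=fit2(ray(d,P,z));print(n,z,c.round(4),a.round(2),(e*1000).round(1).tolist())
c,a,e=fit2(ray(top,ht,.004));print("cover",c.round(4),a,(e*1000).round(1).tolist())
# heights
box=W[172:222,258:318]; print("box z pct",np.percentile(box[...,2],[1,10,25,50,75,90,95,99]).round(4))
cv=W[170:214,363:420]; print("cover z",np.percentile(cv[...,2],[5,25,50,75,95,99]).round(4))
for p in pt: x,y=np.round(p).astype(int);print(W[y-1:y+2,x-1:x+2,2].round(3).max())
S=pts(side)
for n,w in(("side",S[150:,200:420]),("top",W[100:270,170:450])):
  m=(w[...,2]>.1)&(w[...,2]<.6); q=w[m]; print(n,len(q),np.percentile(q,[1,50,99],axis=0).round(2).tolist())
E
```

```text
cam pos [0.23398919 0.18317804 1.27873869] [0.41451601 1.25396106 0.68083415]
post px [[308.7, 172.0], [314.2, 202.4], [264.7, 211.0], [259.9, 180.9]] hole px [[409.2, 170.8], [417.3, 199.2], [371.1, 216.5], [363.6, 181.9]] side posts [[284.9, 204.5], [322.6, 201.6], [334.1, 234.5], [291.8, 238.1]]
top 0.065 [0.4489 0.2757] -79.52 [[0.9, -0.3], [-0.6, -0.5], [-0.2, 0.5], [-0.1, 0.2]]
top 0.075 [0.4472 0.275 ] 100.48 [[0.3, -0.0], [-0.4, -0.5], [0.4, 0.3], [-0.3, 0.3]]
top 0.085 [0.4454 0.2742] -79.52 [[-0.2, 0.9], [-0.0, 1.0], [0.9, -0.6], [-0.7, -1.2]]
side 0.065 [0.4476 0.2665] 100.58 [[-0.3, -0.9], [0.9, -0.3], [0.2, 1.1], [-0.7, 0.1]]
side 0.075 [0.4471 0.2825] -79.42 [[-0.9, 2.2], [-0.2, 1.5], [0.7, -2.0], [0.3, -1.8]]
side 0.085 [0.4465 0.2985] 100.58 [[1.8, -3.1], [-0.2, -3.2], [-1.9, 3.3], [0.4, 3.0]]
cover [ 0.4599 -0.0701] -73.93383324327796 [[3.7, -3.0], [1.6, 0.2], [-13.7, 3.5], [8.4, -0.7]]
box z pct [-0.0037  0.0012  0.0235  0.028   0.0349  0.0518  0.0568  0.0734]
cover z [-0.0022  0.0012  0.0034  0.0054  0.0121  0.038 ]
0.075
0.077
0.077
0.076
side 11140 [[0.25, 0.07, 0.13], [0.55, 0.69, 0.23], [0.69, 0.88, 0.41]]
top 9882 [[0.25, -0.22, 0.12], [0.66, 0.15, 0.15], [0.72, 0.61, 0.47]]
```

```bash
cat >> h.py <<'E'
from scipy.spatial.transform import Rotation as Ro
def plan(o,xyz,ydir): # shift in tool axes and roll to reach TCP xyz with tool y along +-ydir(deg)
    R=Ro.from_euler("xyz",o["tcp_rot"],degrees=True).as_matrix()
    s=R.T@(np.array(xyz)-o["ee_pos"]); yy=np.degrees(np.arctan2(R[1,1],R[0,1]))
    d=(yy-ydir+90)%180-90 # needed world ccw turn is -d ; tool x is down so roll=+d
    print("tool shift",s.round(4),"roll rad",np.radians(d).round(4),"tool y now",yy.round(2),"x axis",R[:,0].round(4)); return s,d
E
python3 - <<'E'
from h import *
from workcell import bot
top=load("top");W=pts(top);S=pts(load("side"))
H=np.array([[409.2,170.8],[417.3,199.2],[371.5,210.4],[363.6,181.9]])
c,a,e=fit2(ray(top,H,.004));print("cover",c.round(4),a,(e*1000).round(1).tolist())
# handle: dark points
for w in(W,S):
    m=(abs(w[...,0]-c[0])<.06)&(abs(w[...,1]-c[1])<.06)&(w[...,2]>.025)&(w[...,2]<.06);print("handle",m.sum(),w[m].mean(0).round(4),w[m][:,2].max().round(4))
o=bot.get_obs(); plan(o,[*c,.1],a+90)
b=np.array([.4473,.275]); print("box ydir",10.5)
q=np.r_[W.reshape(-1,3),S.reshape(-1,3)]; q=q[(q[:,2]>.09)&(q[:,2]<.7)&(q[:,0]>.15)&(q[:,0]<.8)&(abs(q[:,1])<.7)]
h,_,_=np.histogram2d(q[:,0],q[:,1],bins=[np.arange(.15,.81,.05),np.arange(-.3,.71,.05)]);print("cols y -.3..");print(h.astype(int))
E
```

```text
cover [ 0.465  -0.0704] -75.82542815341644 [[0.5, -0.3], [-0.5, -0.3], [-0.3, -0.1], [0.3, 0.7]]
handle 107 [ 0.4628 -0.0721  0.035 ] 0.0426
handle 72 [ 0.464  -0.0623  0.035 ] 0.0399
tool shift [ 0.1313 -0.4162  0.4509] roll rad 0.8846 tool y now 64.86 x axis [-0.  0. -1.]
box ydir 10.5
cols y -.3..
[[   0    0    0    0    0    0    0    0    0   64  541 1072 1193 1151
  1114  716  190    0    0    0]
 [   0    0    0    0    0    0    0    0    0    0    0   18  394  862
  1070  746 3692 1406    0    0]
 [   0    0    0    0    0    0    0    0    0    0    0    0    0    0
   347  543 3953  511    0    0]
 [   0    0    0    0    0    0    0    0    0    0    0    0    0    0
     0    0    1    0    0    0]
 [   0    0    0    0    0    0    0    0    0    0    0    0    0    0
     0    0    0    0    0    0]
 [   0    0    0    0    0    0    0    0    0    0    0    0    0    0
     0    0    0    0    0    0]
 [   0    0    0    0    0    0    0    0    0    0    0    0    0    0
     0    0    0    0    0    0]
 [   0    0    0    0    0    0    0    0    0    0    0    0    0    0
     0    0  310  747  170  245]
 [  61    0    0    0    0    0    0    0    0    0    0    0    0    0
     0    0 1326 3295 2281 2231]
 [ 533  548  367  632  747  757  748  757  730  685  524  348  339  323
   321  201  742  742 1137  643]
 [2493 3255  337  616 1522 1437 1289 1153 1197 1126 1133 1135 1694 1693
  1330  602 2606 3895 3649 4629]
 [ 741 2398  425  185  436  438  412  399  408  405  437  489  546  608
  2494  424  756 2295  255 1200]
 [ 440 1543   57   83  349  362  374  383  596  462  480  452  420  376
  1904  204  722 1843 2048 1926]]
```

Request:
{"fn": "apply_moves", "kwargs": {"commands": [[0, -0.035, 0.038, 0.075, 1], [0, -0.07, 0.075, 0.15, 1], [0, -0.105, 0.113, 0.22, 1], [0, -0.14, 0.15, 0.295, 1], [0, -0.174, 0.188, 0.37, 1], [0, -0.208, 0.225, 0.44, 1], [0.02, -0.243, 0.263, 0.516, 1], [0.04, -0.278, 0.3, 0.59, 1], [0.06, -0.313, 0.338, 0.664, 1], [0.08, -0.347, 0.376, 0.737, 1], [0.1, -0.382, 0.413, 0.811, 1], [0.131, -0.416, 0.451, 0.885, 1]], "newtons": 40}}

```text
time: 2.1
ee_pos: [0.4522, -0.0396, 0.1193]
tcp_rot: [72.3, 89.9, -3.8]
wrist_force: [2.0, 1.6, -0.6]
opening: 0.0855
```

Request:
{"fn": "apply_moves", "kwargs": {"commands": [[0, 0, 0, 0, 1], [0, 0, 0, 0, 1]]}}

```text
time: 2.3
ee_pos: [0.4518, -0.0404, 0.1187]
tcp_rot: [90.7, 90.0, 14.5]
wrist_force: [0.1, -0.0, 0.3]
opening: 0.0855
```

```bash
python3 - <<'E'
from h import *
from workcell import bot
o=bot.get_obs();print(o["time"],o["ee_pos"],o["q"].round(1)); plan(o,[.4645,-.0705,.010],14.2)
E
```

```text
2.3 [ 0.45183797 -0.04044318  0.1187427 ] [ -5.1  -9.  -16.   83.    0.   71.1]
tool shift [0.1087 0.005  0.0322] roll rad -0.0066 tool y now 13.82 x axis [ 6.e-04  2.e-04 -1.e+00]
```

Request:
{"fn": "apply_moves", "kwargs": {"commands": [[0.02, 0.005, 0.032, -0.007, 1], [0.05, 0.005, 0.032, -0.007, 1], [0.08, 0.005, 0.032, -0.007, 1], [0.1, 0.005, 0.032, -0.007, 1], [0.108, 0.005, 0.032, -0.007, 1], [0.108, 0.005, 0.032, -0.007, 1], [0.108, 0.005, 0.032, -0.007, 1]]}}

```text
time: 3.0
ee_pos: [0.4652, -0.0698, 0.0123]
tcp_rot: [74.1, 89.9, -1.7]
wrist_force: [-0.7, 0.3, 0.1]
opening: 0.0848
```

Request:
{"fn": "apply_moves", "kwargs": {"commands": [[0, 0, 0, 0, -1], [0, 0, 0, 0, -1], [0, 0, 0, 0, -1], [0, 0, 0, 0, -1], [0, 0, 0, 0, -1], [0, 0, 0, 0, -1], [0, 0, 0, 0, -1], [0, 0, 0, 0, -1], [0, 0, 0, 0, -1]]}}

```text
time: 3.9
ee_pos: [0.4653, -0.0699, 0.0125]
tcp_rot: [71.1, 89.8, -4.6]
wrist_force: [-2.4, -0.8, 4.8]
opening: 0.0132
```

Request:
{"fn": "apply_moves", "kwargs": {"commands": [[-0.01, 0, 0, 0, -1], [-0.03, 0, 0, 0, -1], [-0.06, 0, 0, 0, -1], [-0.1, 0, 0, 0, -1], [-0.13, 0, 0, 0, -1], [-0.13, 0, 0, 0, -1], [-0.13, 0, 0, 0, -1]]}}

```text
time: 4.6
ee_pos: [0.465, -0.0698, 0.1425]
tcp_rot: [71.6, 89.8, -4.1]
wrist_force: [0.6, 0.7, -3.3]
opening: 0.0132
```

```bash
python3 - <<'E'
from h import *
from workcell import bot
o=bot.get_obs();print(o["time"],o["ee_pos"],o["wrist_force"],o["torque"],o["opening"]); plan(o,[.4473,.275,.143],10.5)
E
```

```text
4.6 [ 0.46502877 -0.0698247   0.14247679] [ 0.55449259  0.74918594 -3.32714512] [-0.00810059 -0.01440943 -0.01774146] 0.0131812739165242
tool shift [-0.0007  0.0679 -0.3385] roll rad 0.0662 tool y now 14.29 x axis [ 3.e-03 -2.e-04 -1.e+00]
```

Request:
{"fn": "apply_moves", "kwargs": {"commands": [[0, 0.004, -0.02, 0.01, -1], [0, 0.01, -0.05, 0.02, -1], [0, 0.018, -0.09, 0.03, -1], [0, 0.026, -0.13, 0.04, -1], [0, 0.034, -0.17, 0.05, -1], [0, 0.042, -0.21, 0.06, -1], [0, 0.05, -0.25, 0.066, -1], [0, 0.058, -0.288, 0.066, -1], [0, 0.064, -0.318, 0.066, -1], [0, 0.067, -0.334, 0.066, -1], [0, 0.068, -0.3385, 0.066, -1], [0, 0.068, -0.3385, 0.066, -1]]}}

```text
time: 5.8
ee_pos: [0.447, 0.2746, 0.1414]
tcp_rot: [37.2, 89.9, -42.2]
wrist_force: [0.7, 0.7, -3.4]
opening: 0.0129
```

Request:
{"fn": "apply_moves", "kwargs": {"commands": [[0, 0, 0, 0, -1], [0, 0, 0, 0, -1], [0, 0, 0, 0, -1]]}}

```text
time: 6.1
ee_pos: [0.4472, 0.2737, 0.1414]
tcp_rot: [37.5, 89.9, -42.1]
wrist_force: [1.0, -1.3, -2.3]
opening: 0.0131
```

```bash
python3 - <<'E'
from h import *
from workcell import bot,cams
o=bot.get_obs();print(o["time"],o["ee_pos"]); plan(o,[.4473,.275,.1],10.5)
for n in("top","side"):
    d=cams.camera(n);np.savez(f"{n}1.npz",**d)
    x0,y0,w,h=(235,140,110,100) if n=="top" else (255,140,110,130)
    cv2.imwrite(f"pics/{n}1.png",cv2.resize(d["frame"][y0:y0+h,x0:x0+w],None,fx=4.5,fy=4.5,interpolation=2))
i=np.hstack([cv2.copyMakeBorder(cv2.imread(f"pics/{n}1.png"),0,0 if n=="side" else 135,0,0,0) for n in("top","side")]);print(i.shape)
cv2.imwrite("pics/both1.png",cv2.resize(i,None,fx=.8,fy=.8))
# predicted hole pixels
a=np.radians(100.5);R=np.array([[np.cos(a),-np.sin(a)],[np.sin(a),np.cos(a)]])
Q=np.c_[L@R.T+o["ee_pos"][:2],np.full(4,o["ee_pos"][2]-.0125+.004)]
for n in("top","side"):
    d=load(n,"1");print(n,proj(d,Q).round(1).tolist())
E
```

```text
6.1 [0.44720929 0.27371034 0.14142038]
tool shift [ 0.0414  0.0003 -0.0013] roll rad -0.0006 tool y now 10.46 x axis [ 0.0017 -0.0015 -1.    ]
(585, 990, 3)
top [[262.6, 208.8], [257.4, 176.9], [308.9, 167.9], [314.6, 199.5]]
side [[335.1, 211.9], [291.7, 215.1], [284.5, 182.7], [323.0, 180.2]]
```

View pics/both1.png

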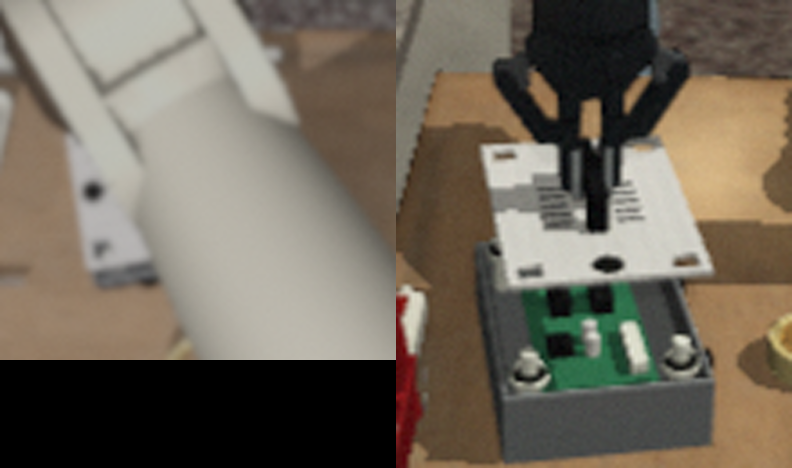

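```bash
python3 - <<'E'
from h import *
from workcell import bot
o=bot.get_obs(); T=o["ee_pos"]; d=load("side","1")
g=d["frame"].min(-1).astype(np.float32)
# model-based: bright plate top with dark holes; maximise contrast of rendered mask vs image
up=6
x0,y0,w,h=270,165,85,65
im=cv2.GaussianBlur(g,(0,0),.6)[y0:y0+h,x0:x0+w]
def edges(p,z): # sample gradients across outline and hole edges
    cx,cy,a=p; R=np.array([[np.cos(a),-np.sin(a)],[np.sin(a),np.cos(a)]])
    s=0
    def quad(c,hx,hy,sgn,n,sides):
        t=np.linspace(-.9,.9,n); 
        E=[(np.c_[np.full(n,hx),t*hy],[1,0]),(np.c_[np.full(n,-hx),t*hy],[-1,0]),(np.c_[t*hx,np.full(n,hy)],[0,1]),(np.c_[t*hx,np.full(n,-hy)],[0,-1])]
        tot=0
        for k in sides:
            P,nrm=E[k]; nrm=np.array(nrm)*.003
            f=lambda Q:cv2.remap(g,*[v.astype(np.float32).reshape(1,-1) for v in proj(d,np.c_[(Q+c)@R.T+[cx,cy],np.full(len(Q),z)]).T],cv2.INTER_LINEAR).mean()
            tot+=sgn*(f(P-nrm)-f(P+nrm))
        return tot
    s+=quad(np.zeros(2),.095,.065,1,60,[0,2,3])*1.0
    for l in L: s+=.25*quad(l,.0075,.0075,-1,9,[0,1,2,3])
    return s
from scipy.optimize import minimize
for z in(T[2]-.0125+.002,T[2]-.0125+.004,T[2]-.0125+.006):
  for a0 in(100.5,):
    b=max(((edges((T[0]+i,T[1]+j,np.radians(a0+k)),z),i,j,k) for i in np.arange(-.006,.0061,.001) for j in np.arange(-.008,.0081,.001) for k in(-1,-.5,0,.5,1)))
    print(z.round(4),b)
H=np.array([(285.3,182.8),(325.3,179.7),(335.3,212.2),(292.2,215.3)])
for zz in(.131,.133):
  c,a,e=fit2(ray(d,H-.3,zz));print(c-T[:2],a,(e*1e3).round(1).tolist())
E
```

```text
0.131 (np.float32(491.04498), np.float64(0.0), np.float64(-0.003), 0)
0.133 (np.float32(492.45923), np.float64(0.0), np.float64(0.0010000000000000009), 0)
0.135 (np.float32(492.13278), np.float64(0.0), np.float64(0.004), 0)
[-0.0015203  -0.00536063] -80.22128866951901 [[1.5, 1.0], [-2.6, -4.2], [0.8, 1.2], [0.3, 2.0]]
[-0.00163359 -0.00177678] 99.77871133048103 [[1.1, 1.0], [0.2, 1.6], [1.2, 1.3], [-2.5, -3.9]]
```

```bash
python3 - <<'E'
from h import *
from workcell import bot
plan(bot.get_obs(),[.4476,.2757,.092],10.5)
E
```

```text
tool shift [ 0.0495  0.0006 -0.0016] roll rad -0.0002 tool y now 10.49 x axis [ 0.0018 -0.0013 -1.    ]
```

Request:
{"fn": "apply_moves", "kwargs": {"commands": [[0.01, 0.0003, -0.001, 0, -1], [0.025, 0.0006, -0.0016, 0, -1], [0.04, 0.0006, -0.0016, 0, -1], [0.047, 0.0006, -0.0016, 0, -1], [0.0495, 0.0006, -0.0016, 0, -1], [0.0495, 0.0006, -0.0016, 0, -1], [0.0495, 0.0006, -0.0016, 0, -1]]}}

```text
time: 6.9
ee_pos: [0.4478, 0.2758, 0.0925]
tcp_rot: [58.2, 89.9, -21.4]
wrist_force: [0.6, -0.5, -2.9]
opening: 0.0134
```

```bash
python3 - <<'E'
from h import *
from workcell import bot,cams
o=bot.get_obs();print(o["ee_pos"],o["wrist_force"]);plan(o,[.4476,.2757,.078],10.5)
d=cams.camera("side");np.savez("side2.npz",**d)
cv2.imwrite("pics/s2.png",cv2.resize(d["frame"][190:260,265:350],None,fx=8,fy=8,interpolation=2))
E
```

```text
[0.44779132 0.27583102 0.09248868] [ 0.64896217 -0.4538875  -2.87974913]
tool shift [ 0.0145 -0.0002  0.0001] roll rad -0.0001 tool y now 10.49 x axis [ 0.0024 -0.001  -1.    ]
```

View pics/s2.png

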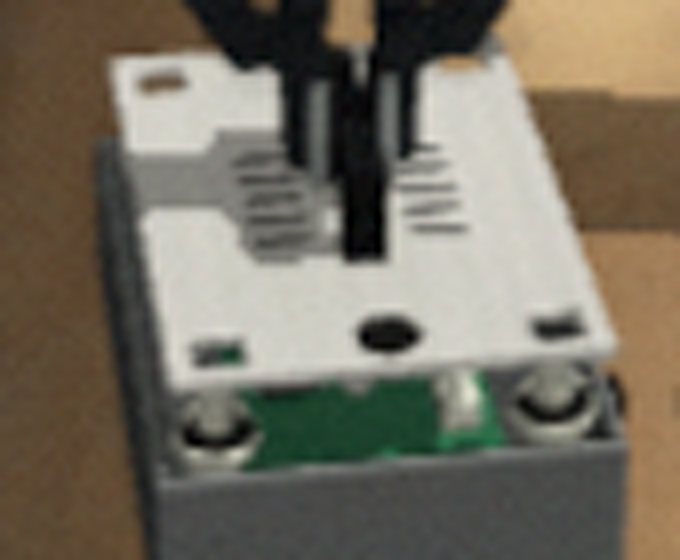

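Request:
{"fn": "apply_moves", "kwargs": {"commands": [[0.002, 0, 0, 0, -1], [0.003, 0, 0, 0, -1], [0.004, 0, 0, 0, -1], [0.005, 0, 0, 0, -1], [0.006, 0, 0, 0, -1], [0.007, 0, 0, 0, -1], [0.008, 0, 0, 0, -1], [0.009, 0, 0, 0, -1], [0.009, 0, 0, 0, -1]]}}

```text
time: 7.85
ee_pos: [0.4478, 0.2758, 0.0834]
tcp_rot: [58.2, 89.9, -21.3]
wrist_force: [-0.4, -0.8, -3.0]
opening: 0.013
```

Request:
{"fn": "apply_moves", "kwargs": {"commands": [[0.001, 0, 0, 0, -1], [0.0015, 0, 0, 0, -1], [0.002, 0, 0, 0, -1], [0.0025, 0, 0, 0, -1], [0.003, 0, 0, 0, -1], [0.003, 0, 0, 0, -1]]}}

```text
time: 8.45
ee_pos: [0.4478, 0.2758, 0.0804]
tcp_rot: [55.4, 89.9, -24.1]
wrist_force: [0.1, 0.4, -3.6]
opening: 0.0132
```

Request:
{"fn": "apply_moves", "kwargs": {"commands": [[0.0005, 0, 0, 0, -1], [0.001, 0, 0, 0, -1], [0.0015, 0, 0, 0, -1], [0.002, 0, 0, 0, -1], [0.002, 0, 0, 0, -1]]}}

```text
time: 8.95
ee_pos: [0.4481, 0.2759, 0.0785]
tcp_rot: [64.4, 89.8, -15.1]
wrist_force: [1.0, -0.4, -2.4]
opening: 0.0134
```

Request:
{"fn": "apply_moves", "kwargs": {"commands": [[0.0005, 0, 0, 0, -1], [0.001, 0, 0, 0, -1], [0.0015, 0, 0, 0, -1], [0.0015, 0, 0, 0, -1]]}}

```text
time: 9.35
ee_pos: [0.4484, 0.276, 0.0773]
tcp_rot: [74.4, 89.8, -5.1]
wrist_force: [2.1, -0.3, -0.2]
opening: 0.0132
```

Request:
{"fn": "apply_moves", "kwargs": {"commands": [[0, 0, 0, 0, -0.4], [0, 0, 0, 0, 0.2], [0, 0, 0, 0, 0.6], [0, 0, 0, 0, 0.6], [0, 0, 0, 0, 0.6], [-0.02, 0, 0, 0, 0.6], [-0.06, 0, 0, 0, 0.6], [-0.1, 0, 0, 0, 0.6], [-0.12, 0, 0, 0, 0.6], [-0.12, 0, 0, 0, 0.6]]}}

```text
time: 10.35
ee_pos: [0.449, 0.2767, 0.2008]
tcp_rot: [95.9, 89.5, 16.4]
wrist_force: [0.9, 0.8, 0.7]
opening: 0.0684
```

```bash
python3 - <<'E'
from h import *
from workcell import bot,cams
o=bot.get_obs();print(o["time"],o["ee_pos"],o["wrist_force"],o["opening"])
d=cams.camera("side");np.savez("side3.npz",**d)
cv2.imwrite("pics/s3.png",cv2.resize(d["frame"][190:260,265:350],None,fx=8,fy=8,interpolation=2))
a=np.radians(100.5);b=np.array([.4478,.2755]);u=np.array([np.cos(a),np.sin(a)])
for s in(1,-1): print(s, b+s*.08*u); plan(o,[*(b+s*.08*u),.1],10.5)
E
```

```text
10.35 [0.44900333 0.27674261 0.20082294] [0.86107052 0.78693867 0.74923621] 0.06842782034433202
1 [0.43322116 0.35416039]
tool shift [ 0.1009 -0.0023 -0.0789] roll rad -0.0003 tool y now 10.48 x axis [ 0.0083  0.0025 -1.    ]
-1 [0.46237884 0.19683961]
tool shift [ 0.1007 -0.0023  0.0811] roll rad -0.0003 tool y now 10.48 x axis [ 0.0083  0.0025 -1.    ]
```

View pics/s3.png

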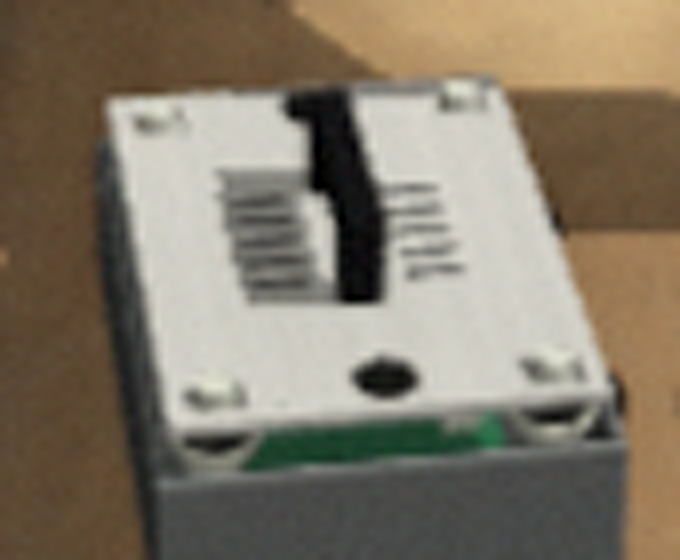

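Request:
{"fn": "apply_moves", "kwargs": {"commands": [[0, -0.001, -0.03, 0, -1], [0, -0.002, -0.06, 0, -1], [0.02, -0.002, -0.079, 0, -1], [0.05, -0.002, -0.079, 0, -1], [0.08, -0.002, -0.079, 0, -1], [0.1, -0.002, -0.079, 0, -1], [0.115, -0.002, -0.079, 0, -1], [0.115, -0.002, -0.079, 0, -1], [0.115, -0.002, -0.079, 0, -1]]}}

```text
time: 11.3
ee_pos: [0.4328, 0.3538, 0.0837]
tcp_rot: [87.8, 89.7, 8.3]
wrist_force: [0.1, 0.3, 1.5]
opening: 0.0001
```

```bash
python3 - <<'E'
from h import *
from workcell import bot
o=bot.get_obs();print(o["time"],o["ee_pos"],o["wrist_force"],o["opening"]);plan(o,[.433,.354,.071],10.5)
E
```

```text
11.3 [0.43278541 0.35378534 0.08369253] [0.10866209 0.31283772 1.48560056] 0.00012953312237094878
tool shift [ 0.0127  0.0002 -0.0002] roll rad -0.0003 tool y now 10.48 x axis [ 5.7e-03  8.0e-04 -1.0e+00]
```

Request:
{"fn": "apply_moves", "kwargs": {"commands": [[0.002, 0, 0, 0, -1], [0.004, 0, 0, 0, -1], [0.006, 0, 0, 0, -1], [0.008, 0, 0, 0, -1], [0.01, 0, 0, 0, -1], [0.011, 0, 0, 0, -1], [0.012, 0, 0, 0, -1], [0.0125, 0, 0, 0, -1], [0.013, 0, 0, 0, -1], [0.013, 0, 0, 0, -1]]}}

```text
time: 12.3
ee_pos: [0.4329, 0.3538, 0.0707]
tcp_rot: [87.7, 89.7, 8.2]
wrist_force: [-0.2, 0.1, -0.2]
opening: 0.0002
```

Request:
{"fn": "apply_moves", "kwargs": {"commands": [[0.0004, 0, 0, 0, -1], [0.0008, 0, 0, 0, -1], [0.0012, 0, 0, 0, -1], [0.0016, 0, 0, 0, -1], [0.002, 0, 0, 0, -1]]}}

```text
time: 12.8
ee_pos: [0.4331, 0.354, 0.0691]
tcp_rot: [91.0, 89.6, 11.5]
wrist_force: [-0.5, -0.1, 4.7]
opening: -0.0001
```

Request:
{"fn": "apply_moves", "kwargs": {"commands": [[0.0006, 0, 0, 0, -1], [0.0009, 0, 0, 0, -1], [0.0012, 0, 0, 0, -1], [0.0015, 0, 0, 0, -1]]}}

```text
time: 13.2
ee_pos: [0.4333, 0.3541, 0.0681]
tcp_rot: [94.4, 89.6, 14.8]
wrist_force: [-1.3, -0.5, 6.8]
opening: -0.0003
```

Request:
{"fn": "apply_moves", "kwargs": {"commands": [[0.0006, 0, 0, 0, -1], [0.0009, 0, 0, 0, -1], [0.0012, 0, 0, 0, -1], [0.0015, 0, 0, 0, -1], [0.0018, 0, 0, 0, -1]]}}

```text
time: 13.7
ee_pos: [0.4332, 0.3541, 0.0659]
tcp_rot: [93.2, 89.6, 13.7]
wrist_force: [0.2, 0.4, 0.4]
opening: 0.0001
```

Request:
{"fn": "apply_moves", "kwargs": {"commands": [[0.0004, 0, 0, 0, -1], [0.0008, 0, 0, 0, -1], [0.0012, 0, 0, 0, -1], [0.0016, 0, 0, 0, -1], [0.002, 0, 0, 0, -1]]}}

```text
time: 14.2
ee_pos: [0.4332, 0.3541, 0.0645]
tcp_rot: [94.8, 89.6, 15.3]
wrist_force: [-1.6, -0.9, 6.4]
opening: -0.0001
```

Request:
{"fn": "apply_moves", "kwargs": {"commands": [[0.0007, 0, 0, 0, -1], [0.001, 0, 0, 0, -1], [0.0013, 0, 0, 0, -1], [0.0016, 0, 0, 0, -1]]}}

```text
time: 14.6
ee_pos: [0.4332, 0.3542, 0.0637]
tcp_rot: [97.2, 89.6, 17.7]
wrist_force: [-2.5, -1.0, 9.0]
opening: -0.0003
```

Request:
{"fn": "apply_moves", "kwargs": {"commands": [[0.0008, 0, 0, 0, -1], [0.0011, 0, 0, 0, -1], [0.0014, 0, 0, 0, -1], [0.0017, 0, 0, 0, -1]]}}

```text
time: 15.0
ee_pos: [0.4332, 0.3543, 0.0625]
tcp_rot: [99.0, 89.5, 19.5]
wrist_force: [-2.6, -1.8, 7.1]
opening: 0.0002
```

Request:
{"fn": "apply_moves", "kwargs": {"commands": [[0.0007, 0, 0, 0, -1], [0.001, 0, 0, 0, -1], [0.0013, 0, 0, 0, -1], [0.0016, 0, 0, 0, -1]]}}

```text
time: 15.4
ee_pos: [0.4333, 0.3543, 0.0621]
tcp_rot: [100.7, 89.5, 21.1]
wrist_force: [-4.6, -3.4, 14.7]
opening: -0.0001
```

Request:
{"fn": "apply_moves", "kwargs": {"commands": [[0.0011, 0, 0, 0, -1], [0.0013, 0, 0, 0, -1], [0.0015, 0, 0, 0, -1], [0.0016, 0, 0, 0, -1]]}}

```text
time: 15.8
ee_pos: [0.4333, 0.3543, 0.0621]
tcp_rot: [102.9, 89.4, 23.3]
wrist_force: [-5.3, -3.1, 16.2]
opening: 0.0001
```

```bash
python3 - <<'E'
from h import *
from workcell import bot,cams
o=bot.get_obs();print(o["time"],o["ee_pos"],o["wrist_force"])
d=cams.camera("side");np.savez("side4.npz",**d)
a=load("side","3")["frame"]
v=[cv2.resize(f[185:262,268:350],None,fx=7,fy=7,interpolation=2)[:, :] for f in(d["frame"],)]
cv2.imwrite("pics/s4.png",v[0])
E
```

```text
15.8 [0.43332394 0.35434985 0.06211626] [-5.34457122 -3.06414269 16.17310613]
```

View pics/s4.png

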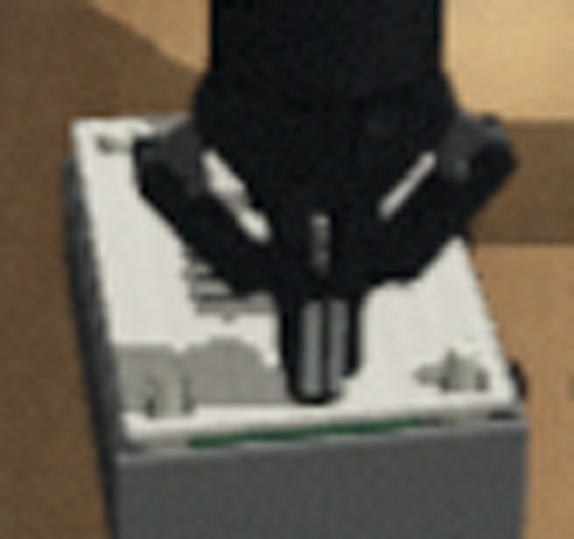

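Request:
{"fn": "apply_moves", "kwargs": {"commands": [[0.0014, 0, 0, 0, -1], [0.0016, 0, 0, 0, -1], [0.0018, 0, 0, 0, -1], [0.0019, 0, 0, 0, -1]]}}

```text
time: 16.25
ee_pos: [0.4333, 0.3543, 0.062]
tcp_rot: [104.1, 89.4, 24.6]
wrist_force: [-6.7, -4.1, 17.9]
opening: -0.0003
```

Request:
{"fn": "apply_moves", "kwargs": {"commands": [[-0.005, 0, 0, 0, -1], [-0.03, 0, 0, 0, -1], [-0.065, 0, 0, 0, -1], [-0.065, 0, 0.03, 0, -1], [-0.065, 0, 0.07, 0, -1], [-0.065, 0, 0.11, 0, -1], [-0.065, 0, 0.15, 0, -1], [-0.065, 0, 0.16, 0, -1], [-0.065, 0, 0.16, 0, -1], [-0.065, 0, 0.16, 0, -1]]}}

```text
time: 17.25
ee_pos: [0.4618, 0.1973, 0.1265]
tcp_rot: [105.8, 89.4, 26.2]
wrist_force: [-0.2, 0.0, -0.3]
opening: -0.0003
```

```bash
python3 - <<'E'
from h import *
from workcell import bot,cams
o=bot.get_obs();print(o["time"],o["ee_pos"],o["wrist_force"]);plan(o,[.4624,.1968,.075],10.5)
d=cams.camera("side");np.savez("side5.npz",**d)
cv2.imwrite("pics/s5.png",cv2.resize(d["frame"][185:262,268:350],None,fx=7,fy=7,interpolation=2))
E
```

```text
17.25 [0.46183735 0.19726149 0.12651094] [-0.23967368  0.03778071 -0.25955132]
tool shift [ 0.0515 -0.0001  0.0007] roll rad -0.0006 tool y now 10.47 x axis [ 0.0099  0.0049 -0.9999]
```

View pics/s5.png

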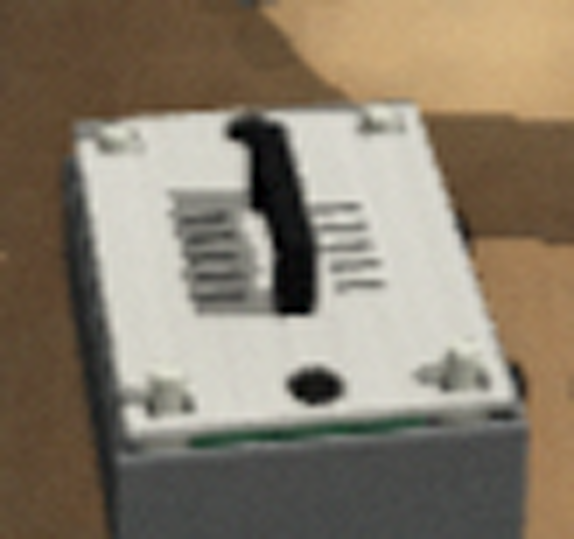

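Request:
{"fn": "apply_moves", "kwargs": {"commands": [[0.015, 0, 0.0005, 0, -1], [0.03, 0, 0.0007, 0, -1], [0.04, 0, 0.0007, 0, -1], [0.045, 0, 0.0007, 0, -1], [0.048, 0, 0.0007, 0, -1], [0.049, 0, 0.0007, 0, -1], [0.0495, 0, 0.0007, 0, -1], [0.05, 0, 0.0007, 0, -1]]}}

```text
time: 18.1
ee_pos: [0.4626, 0.1972, 0.0769]
tcp_rot: [105.3, 89.3, 25.9]
wrist_force: [0.4, 0.3, -0.7]
opening: -0.0001
```

Request:
{"fn": "apply_moves", "kwargs": {"commands": [[0.0006, 0, 0, 0, -1], [0.0012, 0, 0, 0, -1], [0.0018, 0, 0, 0, -1], [0.0024, 0, 0, 0, -1], [0.003, 0, 0, 0, -1], [0.0034, 0, 0, 0, -1], [0.0038, 0, 0, 0, -1]]}}

```text
time: 18.8
ee_pos: [0.4626, 0.1973, 0.0731]
tcp_rot: [105.3, 89.3, 25.8]
wrist_force: [-0.1, 0.1, 0.5]
opening: 0.0001
```

Request:
{"fn": "apply_moves", "kwargs": {"commands": [[0.0005, 0, 0, 0, -1], [0.001, 0, 0, 0, -1], [0.0015, 0, 0, 0, -1], [0.002, 0, 0, 0, -1], [0.0024, 0, 0, 0, -1]]}}

```text
time: 19.3
ee_pos: [0.4626, 0.1973, 0.0706]
tcp_rot: [105.5, 89.3, 26.0]
wrist_force: [-0.3, -0.1, 0.3]
opening: -0.0001
```

Request:
{"fn": "apply_moves", "kwargs": {"commands": [[0.0004, 0, 0, 0, -1], [0.0008, 0, 0, 0, -1], [0.0012, 0, 0, 0, -1], [0.0016, 0, 0, 0, -1], [0.002, 0, 0, 0, -1]]}}

```text
time: 19.8
ee_pos: [0.4629, 0.1973, 0.0689]
tcp_rot: [104.4, 89.3, 24.9]
wrist_force: [-0.9, -1.1, 5.0]
opening: -0.0001
```

Contact at about 0.0695. Same pacing as the first end.

Request:
{"fn": "apply_moves", "kwargs": {"commands": [[0.0006, 0, 0, 0, -1], [0.0009, 0, 0, 0, -1], [0.0012, 0, 0, 0, -1], [0.0015, 0, 0, 0, -1]]}}

```text
time: 20.2
ee_pos: [0.463, 0.1972, 0.0677]
tcp_rot: [103.5, 89.3, 24.0]
wrist_force: [-1.1, -1.0, 5.3]
opening: -0.0001
```

Request:
{"fn": "apply_moves", "kwargs": {"commands": [[0.0006, 0, 0, 0, -1], [0.0009, 0, 0, 0, -1], [0.0012, 0, 0, 0, -1], [0.0015, 0, 0, 0, -1]]}}

```text
time: 20.6
ee_pos: [0.4629, 0.1972, 0.0659]
tcp_rot: [103.6, 89.3, 24.2]
wrist_force: [1.1, -0.2, -0.6]
opening: -0.0
```

Request:
{"fn": "apply_moves", "kwargs": {"commands": [[0.0004, 0, 0, 0, -1], [0.0008, 0, 0, 0, -1], [0.0012, 0, 0, 0, -1], [0.0016, 0, 0, 0, -1]]}}

```text
time: 21.0
ee_pos: [0.4629, 0.1972, 0.0645]
tcp_rot: [103.7, 89.3, 24.2]
wrist_force: [-1.2, -1.0, 4.0]
opening: -0.0003
```

Request:
{"fn": "apply_moves", "kwargs": {"commands": [[0.0006, 0, 0, 0, -1], [0.0009, 0, 0, 0, -1], [0.0012, 0, 0, 0, -1], [0.0015, 0, 0, 0, -1]]}}

```text
time: 21.4
ee_pos: [0.463, 0.1972, 0.0634]
tcp_rot: [103.4, 89.3, 23.9]
wrist_force: [-2.4, -1.3, 7.2]
opening: -0.0004
```

Request:
{"fn": "apply_moves", "kwargs": {"commands": [[0.0006, 0, 0, 0, -1], [0.0009, 0, 0, 0, -1], [0.0012, 0, 0, 0, -1], [0.0014, 0, 0, 0, -1]]}}

```text
time: 21.8
ee_pos: [0.4631, 0.1972, 0.0622]
tcp_rot: [102.9, 89.3, 23.4]
wrist_force: [-1.3, -1.4, 6.1]
opening: 0.0003
```

Request:
{"fn": "apply_moves", "kwargs": {"commands": [[0.0006, 0, 0, 0, -1], [0.0009, 0, 0, 0, -1], [0.0012, 0, 0, 0, -1], [0.0015, 0, 0, 0, -1]]}}

```text
time: 22.2
ee_pos: [0.4632, 0.1972, 0.0615]
tcp_rot: [102.5, 89.2, 23.0]
wrist_force: [-3.1, -3.1, 11.4]
opening: -0.0002
```

Request:
{"fn": "apply_moves", "kwargs": {"commands": [[0.0011, 0, 0, 0, -1], [0.0013, 0, 0, 0, -1], [0.0015, 0, 0, 0, -1], [0.0016, 0, 0, 0, -1]]}}

```text
time: 22.6
ee_pos: [0.4632, 0.1972, 0.0613]
tcp_rot: [102.3, 89.2, 22.9]
wrist_force: [-6.7, -4.1, 15.7]
opening: 0.0003
```

Request:
{"fn": "apply_moves", "kwargs": {"commands": [[0.0014, 0, 0, 0, -1], [0.0016, 0, 0, 0, -1], [0.0018, 0, 0, 0, -1], [0.0019, 0, 0, 0, -1]]}}

```text
time: 23.0
ee_pos: [0.4633, 0.1972, 0.0613]
tcp_rot: [102.4, 89.1, 22.9]
wrist_force: [-8.2, -4.5, 19.6]
opening: 0.0005
```

Request:
{"fn": "apply_moves", "kwargs": {"commands": [[-0.005, 0, 0, 0, -1], [-0.03, 0, 0, 0, -1], [-0.065, 0, 0, 0, -1], [-0.065, 0, -0.03, 0, -1], [-0.065, 0, -0.07, 0, -1], [-0.065, 0, -0.11, 0, -1], [-0.065, 0, -0.15, 0, -1], [-0.065, 0, -0.159, 0, -1], [-0.065, 0, -0.159, 0, -1], [-0.065, 0, -0.159, 0, -1]]}}

```text
time: 24.0
ee_pos: [0.4334, 0.3525, 0.1265]
tcp_rot: [100.4, 89.2, 21.0]
wrist_force: [0.2, -0.5, -0.3]
opening: 0.0
```

```bash
python3 - <<'E'
from h import *
from workcell import bot
o=bot.get_obs();print(o["time"],o["ee_pos"],o["wrist_force"]);plan(o,[.433,.354,.066],10.5)
E
```

```text
24.0 [0.4333729  0.35253038 0.12648797] [ 0.24297825 -0.54008934 -0.26403874]
tool shift [ 0.0605 -0.001  -0.0014] roll rad 0.0001 tool y now 10.51 x axis [ 0.0137  0.0052 -0.9999]
```

Request:
{"fn": "apply_moves", "kwargs": {"commands": [[0.02, -0.0005, -0.001, 0, -1], [0.04, -0.001, -0.0014, 0, -1], [0.052, -0.001, -0.0014, 0, -1], [0.057, -0.001, -0.0014, 0, -1], [0.06, -0.001, -0.0014, 0, -1], [0.0605, -0.001, -0.0014, 0, -1], [0.0605, -0.001, -0.0014, 0, -1]]}}

```text
time: 24.7
ee_pos: [0.4333, 0.3542, 0.0667]
tcp_rot: [101.7, 89.1, 22.2]
wrist_force: [-0.9, 0.3, 1.1]
opening: -0.0
```

Request:
{"fn": "apply_moves", "kwargs": {"commands": [[0.0006, 0, 0, 0, -1], [0.0012, 0, 0, 0, -1], [0.0018, 0, 0, 0, -1], [0.0024, 0, 0, 0, -1], [0.003, 0, 0, 0, -1]]}}

```text
time: 25.2
ee_pos: [0.4333, 0.3542, 0.0637]
tcp_rot: [101.6, 89.1, 22.1]
wrist_force: [-0.6, -0.1, 1.4]
opening: 0.0003
```

Request:
{"fn": "apply_moves", "kwargs": {"commands": [[0.0004, 0, 0, 0, -1], [0.0008, 0, 0, 0, -1], [0.0012, 0, 0, 0, -1], [0.0016, 0, 0, 0, -1], [0.002, 0, 0, 0, -1]]}}

```text
time: 25.7
ee_pos: [0.4334, 0.3543, 0.0622]
tcp_rot: [102.0, 89.1, 22.5]
wrist_force: [-2.6, -2.4, 6.6]
opening: -0.0001
```

Request:
{"fn": "apply_moves", "kwargs": {"commands": [[0.0006, 0, 0, 0, -1], [0.0009, 0, 0, 0, -1], [0.0012, 0, 0, 0, -1], [0.0015, 0, 0, 0, -1]]}}

```text
time: 26.1
ee_pos: [0.4335, 0.3544, 0.0618]
tcp_rot: [103.1, 89.0, 23.6]
wrist_force: [-3.3, -2.0, 9.4]
opening: 0.0003
```

Request:
{"fn": "apply_moves", "kwargs": {"commands": [[0.0008, 0, 0, 0, -1], [0.0011, 0, 0, 0, -1], [0.0014, 0, 0, 0, -1], [0.0017, 0, 0, 0, -1]]}}

```text
time: 26.5
ee_pos: [0.4335, 0.3544, 0.0614]
tcp_rot: [104.0, 89.0, 24.5]
wrist_force: [-5.7, -4.7, 13.6]
opening: -0.0004
```

Request:
{"fn": "apply_moves", "kwargs": {"commands": [[0.0014, 0, 0, 0, -1], [0.0016, 0, 0, 0, -1], [0.0018, 0, 0, 0, -1], [0.0019, 0, 0, 0, -1]]}}

```text
time: 26.9
ee_pos: [0.4335, 0.3544, 0.0614]
tcp_rot: [104.8, 88.9, 25.3]
wrist_force: [-6.4, -4.5, 16.1]
opening: 0.0002
```

Request:
{"fn": "apply_moves", "kwargs": {"commands": [[-0.01, 0, 0, 0, -1], [-0.05, 0, 0, 0, -1], [-0.1, 0, 0, 0, -1], [-0.12, -0.02, 0.04, 0, -1], [-0.13, -0.04, 0.08, 0, -1], [-0.14, -0.06, 0.125, 0, -1], [-0.15, -0.08, 0.17, 0, -1], [-0.15, -0.1, 0.21, 0, -1], [-0.15, -0.12, 0.25, 0, -1], [-0.15, -0.12, 0.3, 0, -1], [-0.15, -0.12, 0.34, 0, -1], [-0.15, -0.12, 0.34, 0, -1]]}}

```text
time: 28.1
ee_pos: [0.3753, -0.0068, 0.2079]
tcp_rot: [101.1, 88.9, 21.3]
wrist_force: [-0.1, 0.6, -0.0]
opening: 0.0001
```

```bash
python3 - <<'E'
from h import *
from workcell import bot,cams
o=bot.get_obs();print(o["time"],o["ee_pos"],o["wrist_force"])
D={}
for n in("top","side"):
    ds=[cams.camera(n) for _ in range(6)]; d=dict(ds[0]); d["depth"]=np.mean([x["depth"] for x in ds],0); D[n]=d; np.savez(f"{n}6.npz",**d)
c=np.array([.448,.2755]);a=np.radians(100.5)
for n,d in D.items():
    W=pts(d); q=(W[...,:2]-c); lx=q@[np.cos(a),np.sin(a)]; ly=q@[-np.sin(a),np.cos(a)]
    m=(abs(lx)<.088)&(abs(ly)<.058)&~((abs(lx)>.062)&(abs(ly)>.033))&~((abs(lx)<.055)&(abs(ly)<.03))&(abs(W[...,2]-.06)<.02)
    A=np.c_[lx[m],ly[m],np.ones(m.sum())]; s=np.linalg.lstsq(A,W[m][:,2],rcond=None)[0]; print(n,m.sum(),"slopes x,y, top z",s.round(4))
i=np.hstack([cv2.resize(D["top"]["frame"][160:230,245:330],(425,350),interpolation=2),cv2.resize(D["side"]["frame"][195:268,272:347],(360,350),interpolation=2)])
cv2.imwrite("pics/f6.png",i)
E
```

```text
28.1 [ 0.3753133  -0.00678091  0.2079204 ] [-0.10489672  0.5996247  -0.01438939]
top 1025 slopes x,y, top z [ 0.0002 -0.0001  0.0611]
side 900 slopes x,y, top z [-0.0005  0.0001  0.0617]
```

View pics/f6.png

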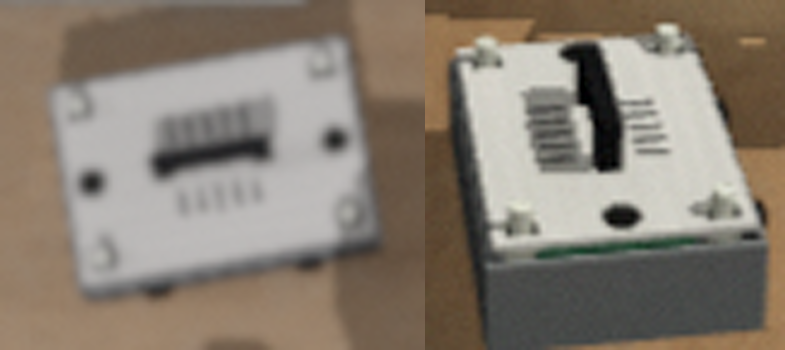

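```bash
python3 -c "
from workcell import bot
print(bot.get_obs()['time'],bot.job_done())"
```

```text
the job is handed in; nothing more can be done
28.7 None
```

The cover is back on the box, and I handed the job in at 28.7 s; no verdict was reported. I lifted it by the handle, laid it over the four posts and released it. I then pressed the pads slowly: one end, the other, then the first again. The highest force I read was about 20 N vertical, 22 N in total; forces were read only at the end of each short move.

**Checks that agreed**
- **Hard stop:** both ends stood hard, with the fingertips at 61.4 mm and 61.3 mm under load.
- **Level:** depth fits from both cameras put the cover level within about 0.5 mrad in both directions.
- **Posts:** the last pictures show all four posts through the holes. The arm was clear and touched nothing.
- **Bystanders:** no move came near the dish, screwdriver or tape roll, but I did not measure them again at the end.

**Checks that disagreed or were loose**
- **First end:** it stood hard at 62.0 mm the first time. It settled to 61.4 mm only when pressed again after the other end was down.
- **Drop:** the pads went down about 8 mm, not the 10 mm expected.
- **Camera height:** the depth fit puts the cover's top at 61.1–61.7 mm. Contact implied about 60 mm, so the cameras differ by 1–2 mm, within their stated calibration error.
- **Absolute height:** I never measured the height of the box's origin exactly. The cover being fully down therefore rests on the hard stop, the level fit and the visible prongs.

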